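Take the tab-locked lid off the centrifuge rotor

ROBOT

A 6-joint arm with a two-finger parallel gripper is mounted at the origin on the work surface. World frame = base frame: x ahead of the robot, y to its left, z up, the work surface at z = 0. Lengths are in mm, angles in rad, forces in N, time in s.
With the tool pointing down it reaches from about 275 to 1000 mm from the base axis. Payload 8.4 kg.
Tool frame: the origin (TCP) lies midway between the tips of the shut fingers; the grasp point (between the pads) lies 19 mm behind it; z points along the fingers, y is the line along which they close (so a half turn about z gives the same grasp; the last joint's range is limited). The gripper opens to 85 mm and grips with 20 to 120 N. Pads are 22 mm wide; open, the fingers measure 114 mm over their backs; the gripper's body (76 mm by 85 mm) begins 54 mm behind the grasp point. The pads swing forward as they close: fully open they stand 13 mm farther back than shut.
Start: joints at [1.232, 0.353, 1.633, -0, 1.155, -0.002], TCP at [206.541, 589.889, 231.281] pointing down, gripper open.
Joint ranges: [-2.63, 2.63], [-0.92, 2.1], [0.06, 2.66], [-1.3, 4.44], [0, 2.69], [-3.02, 3.02]. Speed limits (rad/s): [2.22, 2.22, 2.79, 3.14, 3.14, 3.14].

INTERFACE

Orientations are given as [roll, pitch, yaw] about the fixed x, y, z axes, in that order (R = Rz(yaw) Ry(pitch) Rx(roll)).
In Python, from rig import monitor, imaging, r gives the robot as it stands.
- The arm moves only by the tool drive_tool, never from a script. Its argument "plan" is a list of rows, each an object of numbers: "x", "y", "z": the shift along the tool's x, y, z in units of 50 mm (1.0 is 50 mm); "ax", "ay", "az": the turn, a rotation vector about the tool's x, y, z in units of 6 degrees (1.0 is 6 degrees); "hand": the finger opening in mm, from 0 to 85.4. In form: [{"x": .., "y": .., "z": .., "ax": .., "ay": .., "az": .., "hand": ..}, ...]. A call has 1 to 8 rows; each row is the pose to reach, as a shift and turn from the pose commanded when the call began, along the tool's axes at that moment; what a row does not reach only later rows make up. A row lasts 1/10 s, in which the tool goes at most 50 mm and 8.59 degrees, less where a joint would pass 70% of its speed; a pose out of reach is approached as far as the arm can. A call with a gripper value outside its range is refused whole. The fingers move at their own pace and stop on an object; "grip_force" is the grip in N (left out, the last holds). Time passes only in rows, so rows that repeat a pose let the fingers close. It gives the time, the measured TCP pose, the force, the opening and the grip force at its end, in the units of the state.
- monitor.sense(): the state, without advancing time (a new reading comes with each control period).
- imaging.grab_frame(name): name is "scene" or "top" or "wrist"; returns the picture (400x640x3 uint8, red, green, blue); there is no depth.
- imaging.camera_info(name): a dict with "mtx" (3x3 intrinsics, pixels), "dist" ([k1, k2, p1, p2, k3] as OpenCV has them; the pictures are not rectified), "R" (3x3) and "t" (3): a world point X has camera coordinates R X + t. Camera axes: x right, y down, z forward; pixel columns grow to the right and rows downward; lengths in mm; the calibration is good to about 2 mm. A picture is of the moment at which its call begins: read the wrist's pose just before it. camera_info takes no time and is no camera call; for the wrist camera it gives the pose at the moment of the call.
- r.sign_off(): hands the job in; it is judged then, once.
The state is a dict: "clock": time; "qpos": joint angles; "qvel": joint speeds; "joint_efforts": joint torques, N m; "eef_pos": TCP position; "tcp_rot": TCP orientation; "contact_force": force on the tool from outside, world axes, zero at the start; "wrist_torque": the same for the moment, N m; "opening": opening from 0.0 (shut) to 1.0 (fully open); "grasp_force": force on a finger pad.
Only numpy, scipy, OpenCV 4.12 (cv2) and the standard library are available. Lean on these libraries where they do the work, as an engineer would, in place of code of your own. Each camera call takes 0.05 s, during which the arm holds its last target. There are 200 camera calls.

TASK

The spin is done: take the lid off the centrifuge rotor on the bench. Pinch in both release tabs on its knob to unlatch it and turn the lid anticlockwise until you feel it reach its stop, without forcing it there or pulling before it is free. Lift it off, set it down gently, right way up and flat, in the empty white tray, let go, and leave everything else where it is.

Things in the scene. Friction and masses are not known exactly. Their poses are not given: they have to be found in the camera images.
- lid_knob (a point): Centre of the black knob on the rotor lid's axis, half-way up it: 52 mm above the lid's lower rim, 20 mm above the flat top under it; z up. The knob is a bar 46 mm long (x), 30 mm thick (y), its top 68 mm above the lower rim. Beside each long face (+y, -y) stands a grey release tab, 22 mm wide (x), 6 mm thick, from 32 to 70 mm above the lower rim. Over both tabs: 56 mm, fully pinched 44 mm.
- lid: Round aluminium lid, 148 mm across, about 200 g, knob and tabs on it turn with it. Origin: centre of its lower rim, on the axis; z up, x along the knob's bar. Turns anticlockwise from above (about +z), once unlatched, by 0.85 to 1.5 rad to a hard stop: how far differs from rotor to rotor and is not seen from outside. A seal drags at 0.1 to 0.3 N m. It stands flat on its rim, nothing reaches below that.
- tab_left (a joint): Travel of the +y tab towards the knob: 0 standing out (latched), 0.006 m fully pinched, free of its notch from 0.0035 m on; a spring takes 3 N at first and 11 N fully in. Let go in mid-turn it stays in by some 3.5 mm, held by the rotor's collar, until the lid is off.
- tab_right (a joint): The same for the -y tab.
- rotor: Aluminium rotor fixed on its bench stand, 132 mm across, under the lid. Origin on its axis on the bench; z up, x and y as the locked lid's. The locked lid's lower rim is 57 mm above the bench, its knob's centre 109 mm. At the stop a T-bar under the lid lines up with a slot in the rotor and the lid lifts off (a seal pushes it up 2 mm); over 0.15 rad short of it the lid is held. Lifted 32 mm it is clear.
- tray: Empty shallow white plastic tray, 185 x 185 mm, walls 14 mm high and 3 mm thick, floor 3 mm thick. Fixed. Origin under its centre on the bench.
- media_bottle: Bystander: glass bottle with a blue cap, 72 mm across, 150 mm high; origin under its centre.
- tube_rack: Bystander: red tube rack 70 x 180 mm (x, y) with capped tubes, 101 mm high; origin under its centre.
- dish_stack: Bystander: stack of four Petri dishes, 92 mm across, 60 mm high; origin under its centre.
- marker: Bystander: black marker pen lying along its x, 132 mm long, 15 mm thick, between the rotor and the tray; origin under its middle.
- tip_box: Bystander: pipette tip box 78 x 118 mm, 63 mm high; origin under its centre.
- wash_bottle: Bystander: white wash bottle, 68 mm across, 166 mm high with its spout; origin under its centre.
- dish: Bystander: single Petri dish, 92 mm across, 15 mm high; origin under its centre.
Things that resemble listed ones, but are neither listed nor needed, are in the scene too. Leave any orange, purple or yellow look-alike of the lid alone.

How it is judged:
By the outcome, as a careful person would: the job done as asked, in the order asked, and still so for the second after the job is handed in, with the robot touching nothing.
It also fails if it takes over 64 s, if anything falls off the work surface, if the arm or the gripper's body presses on something with over 40 N, if the wrist force passes 120 N, or if a joint passes its speed limit or range.

## Working session

There is one attempt and no reset: what is moved stays moved. The work goes in short steps, Python scripts to look and compute and a tool call to move; the robot and the scene stay as the last step left them, time stands still between calls to the robot, and variables do not carry over. Pictures are saved under pics/ and viewed, at most 10 in all, crops included, and the job is handed in when it is done.

Besides the shell and the picture viewer there is one more tool, called after "Call:" as name(argument=value, ...) on one line, values as JSON. drive_tool: Moves the arm, as the interface text tells. Its arguments: {"type":"object","properties":{"plan":{"type":"array","items":{"type":"object","properties":{"x":{"type":"number"},"y":{"type":"number"},"z":{"type":"number"},"ax":{"type":"number"},"ay":{"type":"number"},"az":{"type":"number"},"hand":{"type":"number"}}}},"grip_force":{"type":"number"}},"required":["plan"]}

```bash
ls; mkdir -p pics; python3 - <<'E'
from rig import monitor, imaging, r
import cv2
for n in("scene","top"):
    im=imaging.grab_frame(n); cv2.imwrite(f"pics/{n}0.png",im[:,:,::-1]); c=imaging.camera_info(n); print(n,c)
print(monitor.sense())
E
```

```text
pics
scene {'mtx': array([[398.10788662,   0.        , 313.74550278],
       [  0.        , 398.10788662, 198.82376449],
       [  0.        ,   0.        ,   1.        ]]), 'dist': array([-0.0759388,  0.       ,  0.       ,  0.       ,  0.       ]), 'R': array([[ 0.48176035,  0.87628135, -0.00616137],
       [ 0.56094353, -0.31378104, -0.76608342],
       [-0.67323794,  0.36561243, -0.64271162]]), 't': array([-335.47756091, -198.94420374, 1683.58349512])}
top {'mtx': array([[418.07495562,   0.        , 321.982766  ],
       [  0.        , 418.07495562, 203.03620387],
       [  0.        ,   0.        ,   1.        ]]), 'dist': array([-0.04486721,  0.        ,  0.        ,  0.        ,  0.        ]), 'R': array([[-0.01052408, -0.9999434 ,  0.00156408],
       [-0.99882788,  0.01043841, -0.04726419],
       [ 0.04724519, -0.00205966, -0.9988812 ]]), 't': array([ 107.58500574,  521.90361077, 1407.91791834])}
{'clock': 0.1, 'qpos': array([ 1.23161603e+00,  3.53573185e-01,  1.63404594e+00, -3.84724098e-05,
        1.15518411e+00, -2.35947962e-03]), 'qvel': array([-7.43618774e-05, -2.79735057e-03, -3.59033633e-03, -1.33924842e-03,
        8.47535913e-04, -9.79139296e-05]), 'joint_efforts': array([ 8.79263716e-04, -6.06363487e+01, -3.42817390e+01, -5.91148182e-05,
        3.93362759e-03, -6.13499992e-06]), 'eef_pos': array([206.40506675, 589.49583161, 230.64622541]), 'tcp_rot': array([-3.14038199e+00,  3.23219482e-05,  2.80478741e+00]), 'contact_force': array([-0.0401851 , -0.3443163 ,  0.62780792]), 'wrist_torque': array([0.01584161, 0.02615736, 0.02566333]), 'grasp_force': 0.0, 'opening': 0.9983450869411336}
```

View pics/scene0.png

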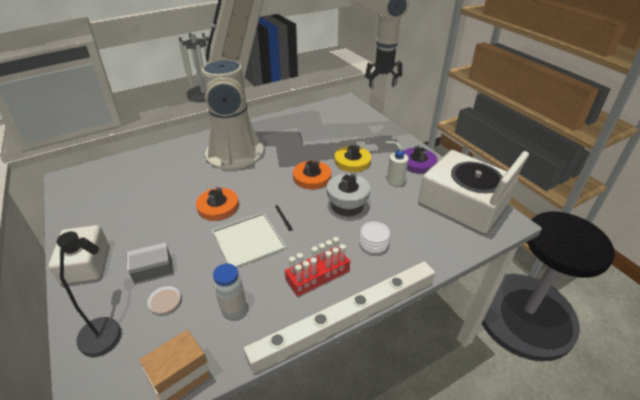

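View pics/top0.png

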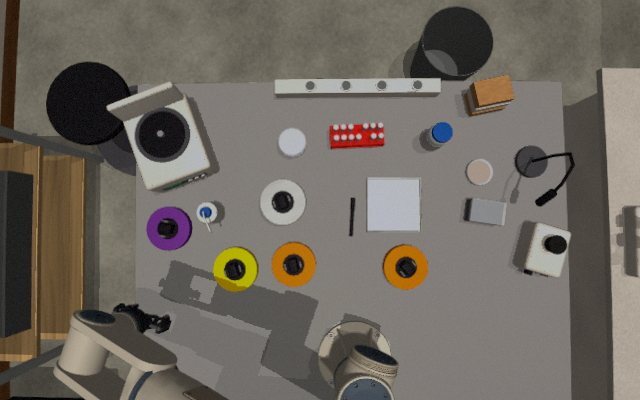

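The top view shows the silver lid at about (283,202), the tray at (393,204) and the marker at (352,216). In the scene view the lid is at (348,190) and the tray at (249,240).

```bash
cat > h.py <<'E'
import numpy as np, cv2
from scipy.spatial.transform import Rotation as Ro
def ray(c,uv):
    p=cv2.undistortPoints(np.array([[uv]],float),c["mtx"],np.array(c["dist"]))[0,0]
    R=np.array(c["R"]);return -R.T@np.array(c["t"]), R.T@np.array([p[0],p[1],1.])
def plane(c,uv,z):
    o,d=ray(c,uv);return o+d*(z-o[2])/d[2]
def tri(obs):
    A=np.zeros((3,3));b=np.zeros(3);L=[]
    for c,uv in obs:
        o,d=ray(c,uv);d=d/np.linalg.norm(d);P=np.eye(3)-np.outer(d,d);A+=P;b+=P@o;L.append((P,o))
    X=np.linalg.solve(A,b);return X,[float(np.linalg.norm(P@(X-o))) for P,o in L]
def blobs(mask,box,amin=20):
    m=np.zeros_like(mask,np.uint8);x0,y0,x1,y1=box;m[y0:y1,x0:x1]=mask[y0:y1,x0:x1]
    cs,_=cv2.findContours(m,cv2.RETR_EXTERNAL,cv2.CHAIN_APPROX_NONE)
    return sorted([k for k in cs if cv2.contourArea(k)>amin],key=cv2.contourArea,reverse=True)
def E2R(e):return Ro.from_euler('xyz',e)
def tofrom(s,Xt,Rt):
    "tool-frame shift in units + turn units"
    R0=E2R(s["tcp_rot"]);return R0.inv().apply(np.array(Xt)-s["eef_pos"])/50,np.degrees((R0.inv()*Rt).as_rotvec())/6
E
python3 - <<'E'
from h import *
from rig import imaging
T=imaging.camera_info("top");S=imaging.camera_info("scene")
t=cv2.imread("pics/top0.png");s=cv2.imread("pics/scene0.png")
def cen(k): M=cv2.moments(k);return M["m10"]/M["m00"],M["m01"]/M["m00"]
# knob
kt=blobs(t.max(2)<75,(265,185,300,220));ks=blobs(s.max(2)<75,(330,165,365,197))
for k in kt[:3]:print("kt",cen(k),cv2.contourArea(k),cv2.minAreaRect(k))
for k in ks[:3]:print("ks",cen(k),cv2.contourArea(k))
print("knob",tri([(T,cen(kt[0])),(S,cen(ks[0]))]),plane(T,cen(kt[0]),109))
# lid outline
hs=cv2.cvtColor(t,cv2.COLOR_BGR2GRAY); 
print("lid lvl",hs[202,262:306:3], "tray",hs[204,360:430:4])
k=blobs(hs>160,(255,175,310,230));e=cv2.fitEllipse(cv2.convexHull(k[0]));print("lid",e,plane(T,e[0],80))
k=blobs(hs>160,(360,170,430,240));q=cv2.boxPoints(cv2.minAreaRect(k[0]));print("tray top",[plane(T,p,14).round(1) for p in q])
hS=cv2.cvtColor(s,cv2.COLOR_BGR2GRAY);k=blobs(hS>150,(205,205,295,275))[0]
ap=cv2.approxPolyDP(k,6,True)[:,0];print(ap.tolist(),[plane(S,p,14).round(1) for p in ap.astype(float)])
print("tray tri",tri([(T,tuple(q.mean(0))),(S,tuple(ap.mean(0)))]))
k=blobs(t.max(2)<60,(340,190,362,245))[0];r=cv2.minAreaRect(k);print("marker",r,plane(T,r[0],8))
E
```

```text
kt (282.7228587015821, 201.5139116202946) 305.5 ((282.0, 202.0), (20.0, 20.0), 90.0)
ks (348.6878306878307, 183.9858906525573) 189.0
knob (array([525.72239583, 228.61205066,  97.27193929]), [1.1100974313764158, 1.1100974313765022]) [524.55217756 226.56874119 109.        ]
lid lvl [178 177 179 136  79  20  29  34  19  37  34 175 175 176 176] tray [125 129 182 184 182 187 186 182 182 184 184 185 185 183 181 121 125 129]
lid ((282.3190002441406, 201.71812438964844), (43.96556091308594, 44.386592864990234), 29.790903091430664) [525.4102072  230.54685468  80.        ]
tray top [array([606.6, -55.5,  14. ]), array([ 605. , -229.8,   14. ]), array([ 427.9, -226. ,   14. ]), array([429.9, -52.7,  14. ])]
[[205, 221], [205, 274], [218, 263], [238, 265], [284, 247], [240, 273], [282, 274], [294, 260], [294, 205], [279, 205], [290, 233], [273, 205], [241, 205], [228, 220]] [array([ 372.5, -240.8,   14. ]), array([ 595. , -309.2,   14. ]), array([ 572.7, -261.6,   14. ]), array([ 609.3, -211.1,   14. ]), array([609.7, -58.4,  14. ]), array([ 641.1, -216.8,   14. ]), array([ 704.1, -110.1,   14. ]), array([672.8, -55.1,  14. ]), array([445.4,  59. ,  14. ]), array([419.7,  13. ,  14. ]), array([563.2, -14.6,  14. ]), array([409.4,  -5.4,  14. ]), array([ 354.3, -104.1,   14. ]), array([ 405.8, -170.5,   14. ])]
tray tri (array([ 521.7885211 , -132.12095901,    6.88673332]), [10.77019237268527, 10.770192372685235])
marker ((351.7862548828125, 216.48983764648438), (3.3295607566833496, 37.14838409423828), 2.726310968399048) [476.30961418   1.15578302   8.        ]
```

```bash
python3 - <<'E'
from h import *
from rig import monitor,imaging
s=monitor.sense();R=E2R(s["tcp_rot"])
for X in([330,430,330],[525,229,330]):print(tofrom(s,X,R)[0].round(2))
c=imaging.camera_info("wrist");print(R.inv().apply(-c["R"].T@c["t"]-s["eef_pos"]),R.inv().as_matrix()@c["R"].T,c["mtx"],c["dist"])
E
```

```text
[-3.39 -2.2  -1.98]
[-8.4  -4.7  -1.98]
[  72.98432373   -0.77890191 -142.43177071] [[ 3.28710918e-04 -9.58733858e-01 -2.84304909e-01]
 [ 9.99999847e-01  4.41927125e-04 -3.34076645e-04]
 [ 4.45932642e-04 -2.84304755e-01  9.58733856e-01]] [[317.67725796   0.         321.60697857]
 [  0.         317.67725796 197.53872829]
 [  0.           0.           1.        ]] [-0.02648487  0.          0.          0.          0.        ]
```

Call:
drive_tool(plan=[{"x": -0.8, "y": -0.5, "z": -1}, {"x": -1.7, "y": -1, "z": -2}, {"x": -2.6, "y": -1.5, "z": -2}, {"x": -3.5, "y": -2, "z": -2}, {"x": -4.4, "y": -2.5, "z": -2}, {"x": -5.3, "y": -3, "z": -2}, {"x": -6.2, "y": -3.5, "z": -2}, {"x": -7.1, "y": -4, "z": -2}])

```text
invalid input
```

Call:
drive_tool(plan=[{"x": -0.7, "y": -0.4, "z": 0.4}, {"x": -1.3, "y": -0.7, "z": 0.8}, {"x": -1.3, "y": -0.7, "z": 0.8}])

```text
invalid input
```

```bash
cat > look.py <<'E'
import sys,pickle
from h import *
from rig import monitor,imaging
n=sys.argv[1];s=monitor.sense();c=imaging.camera_info("wrist");im=imaging.grab_frame("wrist")[:,:,::-1]
cv2.imwrite(f"pics/{n}.png",im);pickle.dump((s,c),open(f"{n}.pkl","wb"))
print(s["clock"],s["eef_pos"],s["tcp_rot"],s["qpos"],s["contact_force"],s["wrist_torque"])
E
python3 look.py w1
```

```text
0.1 [206.40506675 589.49583161 230.64622541] [-3.14038199e+00  3.23219482e-05  2.80478741e+00] [ 1.23161603e+00  3.53573185e-01  1.63404594e+00 -3.84724098e-05
  1.15518411e+00 -2.35947962e-03] [-0.0401851  -0.3443163   0.62780792] [0.01584161 0.02615736 0.02566333]
```

View pics/w1.png

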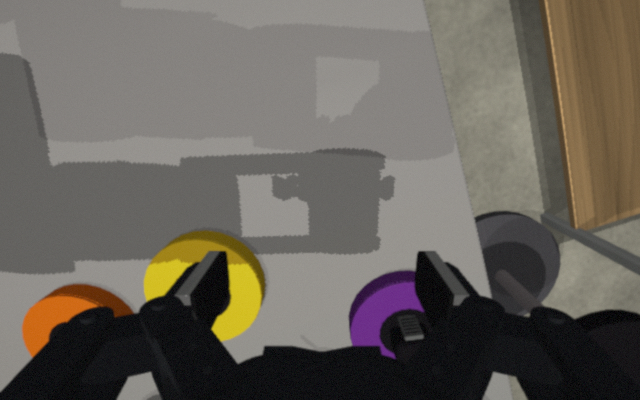

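The moves were refused, so this view is still from the start pose: the yellow lid is at about (205,285) and the purple one at (400,320). I'll resend with all the fields filled in.

Call:
drive_tool(plan=[{"x": -0.8, "y": -0.5, "z": -1, "ax": 0, "ay": 0, "az": 0, "hand": 85}, {"x": -1.7, "y": -1, "z": -2, "ax": 0, "ay": 0, "az": 0, "hand": 85}, {"x": -2.6, "y": -1.5, "z": -2, "ax": 0, "ay": 0, "az": 0, "hand": 85}, {"x": -3.5, "y": -2, "z": -2, "ax": 0, "ay": 0, "az": 0, "hand": 85}, {"x": -4.4, "y": -2.5, "z": -2, "ax": 0, "ay": 0, "az": 0, "hand": 85}, {"x": -5.3, "y": -3, "z": -2, "ax": 0, "ay": 0, "az": 0, "hand": 85}, {"x": -6.2, "y": -3.5, "z": -2, "ax": 0, "ay": 0, "az": 0, "hand": 85}, {"x": -7.1, "y": -4, "z": -2, "ax": 0, "ay": 0, "az": 0, "hand": 85}])

```text
clock: 0.95
eef_pos: [449.1, 312.7, 331.2]
tcp_rot: [3.141, 0.0, 2.805]
contact_force: [0.6, 0.8, -0.1]
opening: 0.993
grasp_force: 0.0
```

Call:
drive_tool(plan=[{"x": -0.7, "y": -0.4, "z": 0.4, "ax": 0, "ay": 0, "az": 0, "hand": 85}, {"x": -1.3, "y": -0.7, "z": 0.8, "ax": 0, "ay": 0, "az": 0, "hand": 85}, {"x": -1.3, "y": -0.7, "z": 0.8, "ax": 0, "ay": 0, "az": 0, "hand": 85}, {"x": -1.3, "y": -0.7, "z": 0.8, "ax": 0, "ay": 0, "az": 0, "hand": 85}])

```text
clock: 1.35
eef_pos: [497.9, 259.3, 290.4]
tcp_rot: [-3.141, -0.001, 2.803]
contact_force: [-0.1, 0.8, 0.2]
opening: 0.995
grasp_force: 0.0
```

```bash
python3 look.py w2
```

```text
1.35 [497.94730248 259.34437985 290.44882192] [-3.14066813e+00 -1.33955934e-03  2.80292542e+00] [ 4.77289386e-01  2.02390867e-01  1.70250621e+00  3.62081956e-04
  1.23828684e+00 -7.54958790e-01] [-0.09095076  0.76244706  0.1824993 ] [ 0.00590696 -0.02397719 -0.00813723]
```

View pics/w2.png

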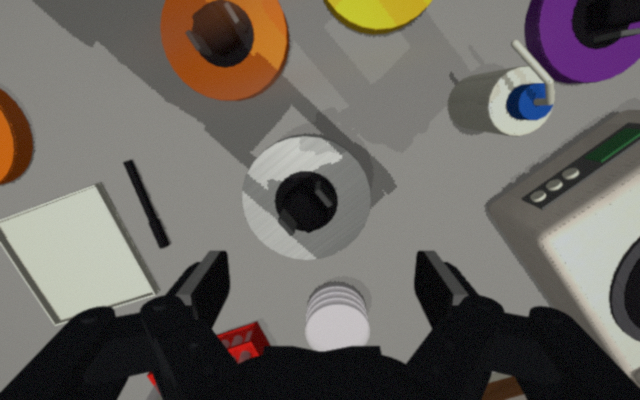

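The wrist view shows the silver lid centred near (306,198), with its knob at (306,202). The grey tabs are near (287,220) and (324,192), and the fingers are in the lower part of the frame.

```bash
python3 - <<'E'
import cv2
im=cv2.imread("pics/w2.png");c=im[155:250,255:360]
c=cv2.convertScaleAbs(c,alpha=1.6,beta=10)
cv2.imwrite("pics/w2c.png",cv2.resize(c,None,fx=6,fy=6,interpolation=cv2.INTER_CUBIC))
E
```

```text
(no output)
```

View pics/w2c.png

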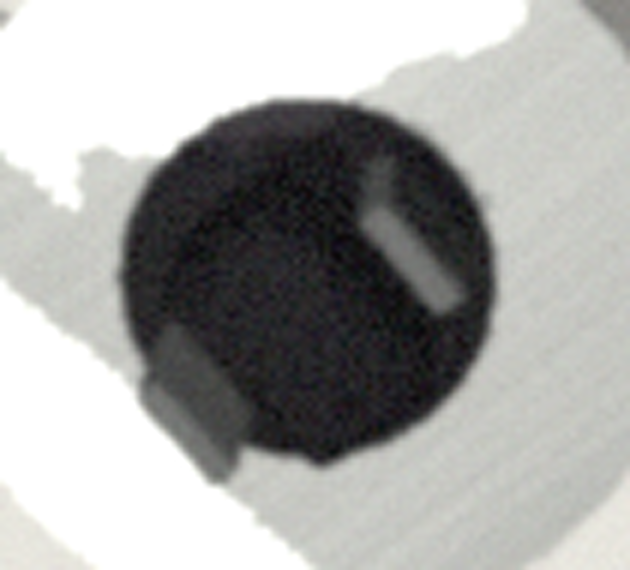

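The crop shows the top of the right tab at about px (323.6,197.7) and the top of the left tab at about (286.6,225.4), both lighter than the tab faces.

```bash
python3 - <<'E'
from h import *
import pickle
s,c=pickle.load(open("w2.pkl","rb"))
a=plane(c,(323.4,197.6),127);b=plane(c,(286.4,225.2),127);m=(a+b)/2;d=a-b
print(a,b,m,np.linalg.norm(d),"dir",np.arctan2(d[1],d[0]))
print("strip dir",[np.arctan2(*(plane(c,p,127)-plane(c,q,127))[1::-1]) for p,q in [((255+370/6,155+210/6),(255+452/6,155+305/6)),((255+140/6,155+385/6),(255+220/6,155+478/6))]])
yl=np.arctan2(d[1],d[0])
for y in (yl,yl+np.pi): # tool y dir -> yaw: y=(sin yaw,-cos yaw)
    yaw=np.arctan2(np.cos(y-np.pi/2+0),0) if 0 else y+np.pi/2
    yaw=(yaw+np.pi)%(2*np.pi)-np.pi
    q1=np.arctan2(m[1],m[0]);print("yaw",yaw,"q6",(q1+np.pi/2-yaw+np.pi)%(2*np.pi)-np.pi)
    print(tofrom(s,[m[0],m[1],260],E2R([np.pi,0,yaw])))
E
```

```text
[514.79829403 254.21649579 127.        ] [530.16176731 208.39997509 127.        ] [522.48003067 231.30823544 127.        ] 48.32380242084571 dir 1.8943392599882598
strip dir [np.float64(-2.7874919040388533), np.float64(-2.8235651610272665)]
yaw -2.81804972039643 q6 -1.4775624508030383
(array([-0.64988887, -0.36530018,  0.60844441]), array([-4.26812701e-03, -1.52441250e-02, -6.32363393e+00]))
yaw 0.32354293319336236 q6 1.6640302027867557
(array([-0.64988887, -0.36530018,  0.60844441]), array([-1.96203012e-02,  5.49339091e-03,  2.36763581e+01]))
```

Call:
drive_tool(plan=[{"x": -0.3, "y": -0.2, "z": 0.1, "ax": 0, "ay": 0, "az": 1.4, "hand": 85}, {"x": -0.65, "y": -0.365, "z": 0.2, "ax": 0, "ay": 0, "az": 2.8, "hand": 85}, {"x": -0.65, "y": -0.365, "z": 0.2, "ax": 0, "ay": 0, "az": 4.2, "hand": 85}, {"x": -0.65, "y": -0.365, "z": 0.2, "ax": 0, "ay": 0, "az": 5.6, "hand": 85}, {"x": -0.65, "y": -0.365, "z": 0.2, "ax": 0, "ay": 0, "az": 7.0, "hand": 85}, {"x": -0.65, "y": -0.365, "z": 0.2, "ax": 0, "ay": 0, "az": 8.4, "hand": 85}, {"x": -0.65, "y": -0.365, "z": 0.2, "ax": 0, "ay": 0, "az": 9.8, "hand": 85}, {"x": -0.65, "y": -0.365, "z": 0.2, "ax": 0, "ay": 0, "az": 11.2, "hand": 85}])

```text
clock: 2.2
eef_pos: [522.2, 233.6, 282.1]
tcp_rot: [3.14, -0.001, 1.628]
contact_force: [-0.1, -0.6, -0.1]
opening: 0.995
grasp_force: 0.0
```

Call:
drive_tool(plan=[{"x": 0, "y": 0, "z": 0, "ax": 0, "ay": 0, "az": 1.4, "hand": 85}, {"x": 0, "y": 0, "z": 0, "ax": 0, "ay": 0, "az": 2.8, "hand": 85}, {"x": 0, "y": 0, "z": 0, "ax": 0, "ay": 0, "az": 4.2, "hand": 85}, {"x": 0, "y": 0, "z": 0, "ax": 0, "ay": 0, "az": 5.6, "hand": 85}, {"x": 0, "y": 0, "z": 0, "ax": 0, "ay": 0, "az": 7.0, "hand": 85}, {"x": 0, "y": 0, "z": 0, "ax": 0, "ay": 0, "az": 8.4, "hand": 85}, {"x": 0, "y": 0, "z": 0, "ax": 0, "ay": 0, "az": 9.8, "hand": 85}, {"x": 0, "y": 0, "z": 0, "ax": 0, "ay": 0, "az": 11.2, "hand": 85}])

```text
clock: 3.0
eef_pos: [522.1, 233.6, 282.1]
tcp_rot: [-3.141, -0.001, 0.455]
contact_force: [0.3, -0.7, -0.7]
opening: 0.993
grasp_force: 0.0
```

Call:
drive_tool(plan=[{"x": 0, "y": 0, "z": 0, "ax": 0, "ay": 0, "az": 1.2, "hand": 85}, {"x": 0, "y": 0, "z": 0, "ax": 0, "ay": 0, "az": 1.2, "hand": 85}, {"x": 0, "y": 0, "z": 0, "ax": 0, "ay": 0, "az": 1.2, "hand": 85}])

```text
clock: 3.3
eef_pos: [522.3, 233.0, 281.7]
tcp_rot: [-3.141, -0.001, 0.338]
contact_force: [0.9, -0.1, 0.0]
opening: 0.995
grasp_force: 0.0
```

```bash
python3 look.py w3; python3 - <<'E'
import cv2,pickle
from h import *
s,c=pickle.load(open("w3.pkl","rb"))
X=np.array([522.5,231.3,127.]);p,_=cv2.projectPoints(X,cv2.Rodrigues(c["R"])[0],c["t"],c["mtx"],np.array(c["dist"]));u,v=p[0,0];print(u,v)
u0,v0=int(u)-55,int(v)-50
im=cv2.imread("pics/w3.png");k=cv2.convertScaleAbs(im[v0:v0+95,u0:u0+110],alpha=1.6,beta=10);print(u0,v0)
cv2.imwrite("pics/w3c.png",cv2.resize(k,None,fx=6,fy=6,interpolation=cv2.INTER_CUBIC))
E
```

```text
3.3 [522.3359488  232.99519805 281.71006251] [-3.14140547e+00 -8.73138372e-04  3.38482010e-01] [4.16882354e-01 2.25126992e-01 1.69321024e+00 1.25787005e-04
 1.22237030e+00 1.64915370e+00] [ 0.9072623  -0.08076497  0.00151144] [-0.00590146 -0.01983919 -0.01523883]
323.02293099363834 181.36955182132826
268 131
```

View pics/w3c.png

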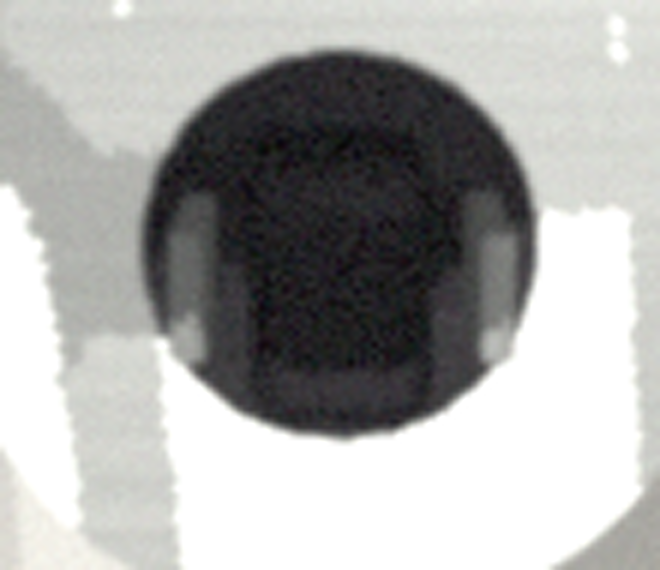

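The crop shows the tab tops at about px (298.8,180.2) and (350.8,180.2), upright and symmetric, so the yaw is nearly aligned.

```bash
python3 - <<'E'
from h import *
import pickle
s2,c2=pickle.load(open("w2.pkl","rb"));s,c=pickle.load(open("w3.pkl","rb"))
L=(298.8,180.2);Rr=(350.8,180.2)
print(tri([(c2,(323.4,197.6)),(c,L)]),tri([(c2,(286.4,225.2)),(c,Rr)]))
a=plane(c,L,127);b=plane(c,Rr,127);m=(a+b)/2;d=a-b;print(a,b,m,np.linalg.norm(d))
yaw=np.arctan2(d[1],d[0])+np.pi/2-2*np.pi*0
print("yaw",yaw, yaw-np.pi)
# lid outline circle centre & knob-base disc
im=cv2.imread("pics/w3.png");k=blobs(im.max(2)<75,(280,120,370,215))[0];e=cv2.fitEllipse(cv2.convexHull(k));print("disc",e,plane(c,e[0],89))
Rt=E2R([np.pi,0,yaw-np.pi]);print(tofrom(s,[m[0],m[1],96],Rt))
E
```

```text
(array([515.37153002, 253.80481342, 124.84451599]), [0.21153957905526324, 0.21153957905532875]) (array([531.67567465, 206.48072515, 122.23987905]), [0.7469024998697925, 0.7469024998698287])
[515.8659508  253.61653798 127.        ] [532.44894898 206.53046031 127.        ] [524.15744989 230.07349914 127.        ] 49.920882795906984
yaw 3.480212464793367 0.3386198112035741
disc ((323.8987731933594, 171.0439453125), (63.904823303222656, 65.58586883544922), 90.5632095336914) [525.04550617 230.99683164  89.        ]
(array([0.01171663, 0.06791047, 3.71420025]), array([-0.00178694, -0.00833798, -0.00131512]))
```

Call:
drive_tool(plan=[{"x": 0.01, "y": 0.06, "z": 0.8, "ax": 0, "ay": 0, "az": 0, "hand": 85}, {"x": 0.01, "y": 0.06, "z": 1.6, "ax": 0, "ay": 0, "az": 0, "hand": 85}, {"x": 0.01, "y": 0.06, "z": 2.4, "ax": 0, "ay": 0, "az": 0, "hand": 85}, {"x": 0.01, "y": 0.06, "z": 3.0, "ax": 0, "ay": 0, "az": 0, "hand": 85}, {"x": 0.01, "y": 0.06, "z": 3.4, "ax": 0, "ay": 0, "az": 0, "hand": 85}, {"x": 0.01, "y": 0.06, "z": 3.66, "ax": 0, "ay": 0, "az": 0, "hand": 80}, {"x": 0.01, "y": 0.06, "z": 3.66, "ax": 0, "ay": 0, "az": 0, "hand": 70}, {"x": 0.01, "y": 0.06, "z": 3.66, "ax": 0, "ay": 0, "az": 0, "hand": 64}], grip_force=40)

```text
clock: 4.15
eef_pos: [524.5, 229.7, 98.8]
tcp_rot: [-3.141, -0.001, 0.334]
contact_force: [0.1, 0.6, 0.0]
opening: 0.75
grasp_force: 0.0
```

```bash
python3 look.py w4
```

```text
4.15 [524.54575855 229.69997158  98.81165882] [-3.14149275e+00 -7.95281113e-04  3.34295679e-01] [4.10105300e-01 4.31717726e-01 1.85473484e+00 5.22221679e-05
 8.54339522e-01 1.64657163e+00] [0.10321207 0.57620804 0.04053032] [ 5.19308869e-05 -7.42947042e-02  1.24846270e-03]
```

View pics/w4.png

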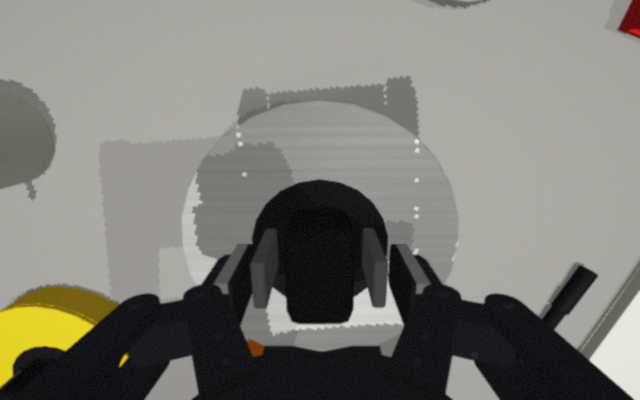

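The fingers stand symmetrically outside both tabs, which are near (265,268) and (375,268). Next I close.

Call:
drive_tool(plan=[{"x": 0, "y": 0, "z": 0, "ax": 0, "ay": 0, "az": 0, "hand": 54}, {"x": 0, "y": 0, "z": 0, "ax": 0, "ay": 0, "az": 0, "hand": 50}, {"x": 0, "y": 0, "z": 0, "ax": 0, "ay": 0, "az": 0, "hand": 46}, {"x": 0, "y": 0, "z": 0, "ax": 0, "ay": 0, "az": 0, "hand": 38}, {"x": 0, "y": 0, "z": 0, "ax": 0, "ay": 0, "az": 0, "hand": 38}, {"x": 0, "y": 0, "z": 0, "ax": 0, "ay": 0, "az": 0, "hand": 38}, {"x": 0, "y": 0, "z": 0, "ax": 0, "ay": 0, "az": 0, "hand": 38}, {"x": 0, "y": 0, "z": 0, "ax": 0, "ay": 0, "az": 0, "hand": 38}], grip_force=50)

```text
clock: 5.0
eef_pos: [525.4, 230.7, 101.4]
tcp_rot: [-3.14, -0.004, 0.334]
contact_force: [-7.2, 3.1, 20.7]
opening: 0.455
grasp_force: 46.3
```

```bash
python3 - <<'E'
from rig import monitor
s=monitor.sense();print({k:(v if k!="qvel" else 0) for k,v in s.items()})
E
```

```text
{'clock': 5.0, 'qpos': array([4.10618500e-01, 4.28153313e-01, 1.85325105e+00, 1.32753026e-03,
       8.56034502e-01, 1.64691705e+00]), 'qvel': 0, 'joint_efforts': array([ -2.92964704, -47.0586133 , -23.11594605,  -1.12209298,
        -1.69622596,   0.16398897]), 'eef_pos': array([525.3636943 , 230.73661991, 101.35275551]), 'tcp_rot': array([-3.14027348, -0.0040648 ,  0.33362707]), 'contact_force': array([-7.15331518,  3.0655766 , 20.70296935]), 'wrist_torque': array([0.39404658, 1.11757626, 0.16819675]), 'grasp_force': 46.26751899719238, 'opening': 0.45475302257608935}
```

Call:
drive_tool(plan=[{"x": 0, "y": 0, "z": -0.05, "ax": 0, "ay": 0, "az": 0, "hand": 38}, {"x": 0, "y": 0, "z": -0.05, "ax": 0, "ay": 0, "az": 0, "hand": 38}], grip_force=50)

```text
clock: 5.2
eef_pos: [525.0, 230.6, 101.7]
tcp_rot: [-3.14, -0.003, 0.334]
contact_force: [0.1, 5.2, 0.2]
opening: 0.448
grasp_force: 43.3
```

```bash
python3 look.py w5; python3 -c "
from rig import monitor
s=monitor.sense();print(s['opening'],s['grasp_force'])
import cv2
im=cv2.imread('pics/w5.png')[170:350,180:460];cv2.imwrite('pics/w5c.png',cv2.resize(cv2.convertScaleAbs(im,alpha=1.8,beta=20),None,fx=2.5,fy=2.5))"
```

```text
5.2 [524.98271486 230.57463652 101.69317501] [-3.14032698 -0.00327055  0.33354833] [4.10620235e-01 4.27490035e-01 1.85336440e+00 1.33588133e-03
 8.57380373e-01 1.64699363e+00] [0.11037784 5.20688208 0.19596441] [ 0.93726216 -0.00765532  0.13276443]
0.4525453678839147 43.216769099235535
```

View pics/w5c.png

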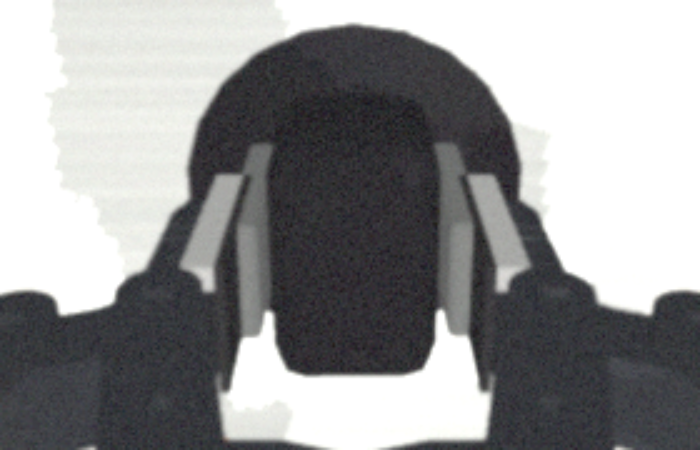

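The crop shows both tabs pushed in against the knob, symmetric between the pads. I'll turn anticlockwise gently and watch the torque.

Call:
drive_tool(plan=[{"x": 0, "y": -0.01, "z": 0, "ax": 0, "ay": 0, "az": -0.3, "hand": 38}, {"x": 0, "y": -0.01, "z": 0, "ax": 0, "ay": 0, "az": -0.6, "hand": 38}, {"x": 0, "y": -0.01, "z": 0, "ax": 0, "ay": 0, "az": -0.9, "hand": 38}, {"x": 0, "y": -0.01, "z": 0, "ax": 0, "ay": 0, "az": -1.2, "hand": 38}], grip_force=50)

```text
clock: 5.65
eef_pos: [524.8, 230.3, 101.7]
tcp_rot: [-3.141, -0.002, 0.46]
contact_force: [0.1, 1.3, 1.0]
opening: 0.452
grasp_force: 43.6
```

```bash
cat > st.py <<'E'
from rig import monitor
import numpy as np
np.set_printoptions(precision=3,suppress=True)
s=monitor.sense();print(s["clock"],s["eef_pos"],s["tcp_rot"],"F",s["contact_force"],"M",s["wrist_torque"],s["opening"],s["grasp_force"],"turned",s["tcp_rot"][2]-.3336)
E
python3 st.py
```

```text
5.65 [524.796 230.33  101.72 ] [-3.141 -0.002  0.46 ] F [0.06  1.288 1.034] M [ 0.125 -0.125 -0.355] 0.45159686612820044 43.59586715698242 turned 0.1263530180092337
```

Call:
drive_tool(plan=[{"x": 0, "y": 0, "z": 0, "ax": 0, "ay": 0, "az": -0.35, "hand": 38}, {"x": 0, "y": 0, "z": 0, "ax": 0, "ay": 0, "az": -0.7, "hand": 38}, {"x": 0, "y": 0, "z": 0, "ax": 0, "ay": 0, "az": -1.05, "hand": 38}, {"x": 0, "y": 0, "z": 0, "ax": 0, "ay": 0, "az": -1.4, "hand": 38}, {"x": 0, "y": 0, "z": 0, "ax": 0, "ay": 0, "az": -1.75, "hand": 38}, {"x": 0, "y": 0, "z": 0, "ax": 0, "ay": 0, "az": -2.1, "hand": 38}, {"x": 0, "y": 0, "z": 0, "ax": 0, "ay": 0, "az": -2.45, "hand": 38}, {"x": 0, "y": 0, "z": 0, "ax": 0, "ay": 0, "az": -2.8, "hand": 38}])

```text
clock: 6.45
eef_pos: [524.7, 230.0, 101.7]
tcp_rot: [3.141, -0.002, 0.753]
contact_force: [-0.1, 0.4, 2.2]
opening: 0.455
grasp_force: 43.8
```

```bash
python3 st.py
```

```text
6.45 [524.697 230.013 101.722] [ 3.141 -0.002  0.753] F [-0.143  0.443  2.201] M [-0.056 -0.067 -0.269] 0.4545022141666899 43.79346549510956 turned 0.41976087854607746
```

Call:
drive_tool(plan=[{"x": 0, "y": 0, "z": 0, "ax": 0, "ay": 0, "az": -0.35, "hand": 38}, {"x": 0, "y": 0, "z": 0, "ax": 0, "ay": 0, "az": -0.7, "hand": 38}, {"x": 0, "y": 0, "z": 0, "ax": 0, "ay": 0, "az": -1.05, "hand": 38}, {"x": 0, "y": 0, "z": 0, "ax": 0, "ay": 0, "az": -1.4, "hand": 38}, {"x": 0, "y": 0, "z": 0, "ax": 0, "ay": 0, "az": -1.75, "hand": 38}, {"x": 0, "y": 0, "z": 0, "ax": 0, "ay": 0, "az": -2.1, "hand": 38}, {"x": 0, "y": 0, "z": 0, "ax": 0, "ay": 0, "az": -2.45, "hand": 38}, {"x": 0, "y": 0, "z": 0, "ax": 0, "ay": 0, "az": -2.8, "hand": 38}])

```text
clock: 7.25
eef_pos: [524.7, 229.9, 101.8]
tcp_rot: [3.14, -0.001, 1.047]
contact_force: [0.3, 0.0, 3.1]
opening: 0.451
grasp_force: 44.0
```

```bash
python3 st.py; python3 look.py w6;python3 - <<'E'
import cv2
im=cv2.imread('pics/w6.png')[170:350,180:460];cv2.imwrite('pics/w6c.png',cv2.resize(cv2.convertScaleAbs(im,alpha=1.8,beta=20),None,fx=2.5,fy=2.5))
E
```

```text
7.25 [524.68  229.933 101.795] [ 3.14  -0.001  1.047] F [0.335 0.006 3.13 ] M [-0.165 -0.019 -0.3  ] 0.45116457597503273 43.99762809276581 turned 0.7130246121565843
7.25 [524.67967674 229.93322032 101.79464853] [ 3.14031164e+00 -1.45630451e-03  1.04662461e+00] [ 4.10507952e-01  4.27286401e-01  1.85340474e+00 -2.18314453e-04
  8.58969041e-01  9.34823047e-01] [0.33546399 0.00611994 3.12971554] [-0.16488609 -0.01880816 -0.30028911]
```

View pics/w6c.png

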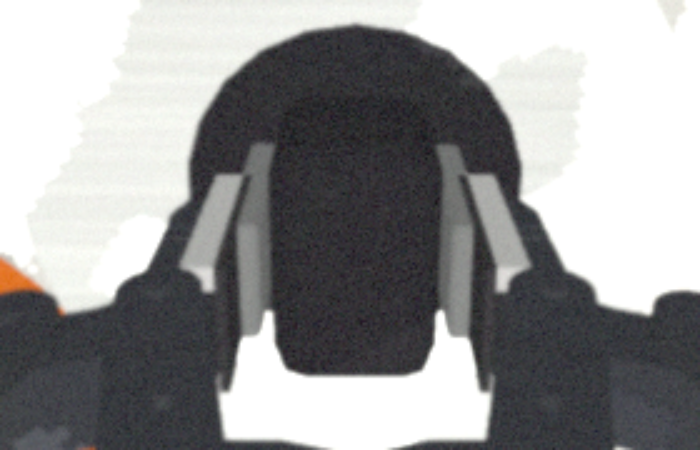

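The lid is following the hand (knob still square between the pads, drag about 0.3 N m). I'll take small steps from here.

Call:
drive_tool(plan=[{"x": 0, "y": 0, "z": 0, "ax": 0, "ay": 0, "az": -0.3, "hand": 38}, {"x": 0, "y": 0, "z": 0, "ax": 0, "ay": 0, "az": -0.6, "hand": 38}, {"x": 0, "y": 0, "z": 0, "ax": 0, "ay": 0, "az": -0.9, "hand": 38}, {"x": 0, "y": 0, "z": 0, "ax": 0, "ay": 0, "az": -1.2, "hand": 38}])

```text
clock: 7.7
eef_pos: [524.7, 229.9, 101.8]
tcp_rot: [3.14, -0.001, 1.171]
contact_force: [-0.3, -1.9, 6.4]
opening: 0.452
grasp_force: 44.5
```

```bash
python3 st.py
```

```text
7.7 [524.659 229.89  101.79 ] [ 3.14  -0.001  1.171] F [-0.263 -1.937  6.37 ] M [-0.226  0.04  -0.288] 0.4520625941682766 44.45764124393463 turned 0.8378036488727746
```

Call:
drive_tool(plan=[{"x": 0, "y": 0, "z": 0, "ax": 0, "ay": 0, "az": -0.2, "hand": 38}, {"x": 0, "y": 0, "z": 0, "ax": 0, "ay": 0, "az": -0.4, "hand": 38}, {"x": 0, "y": 0, "z": 0, "ax": 0, "ay": 0, "az": -0.6, "hand": 38}])

```text
clock: 8.0
eef_pos: [524.7, 229.9, 101.8]
tcp_rot: [3.14, -0.001, 1.234]
contact_force: [-0.9, -1.9, 5.7]
opening: 0.452
grasp_force: 44.6
```

```bash
python3 st.py
```

```text
8.0 [524.661 229.873 101.806] [ 3.14  -0.001  1.234] F [-0.904 -1.909  5.668] M [-0.262  0.006 -0.312] 0.4524237589236941 44.55038666725159 turned 0.9002845784835115
```

Call:
drive_tool(plan=[{"x": 0, "y": 0, "z": 0, "ax": 0, "ay": 0, "az": -0.2, "hand": 38}, {"x": 0, "y": 0, "z": 0, "ax": 0, "ay": 0, "az": -0.4, "hand": 38}, {"x": 0, "y": 0, "z": 0, "ax": 0, "ay": 0, "az": -0.5, "hand": 38}])

```text
clock: 8.3
eef_pos: [524.7, 229.9, 101.9]
tcp_rot: [3.14, -0.001, 1.286]
contact_force: [-0.5, -2.1, 6.8]
opening: 0.456
grasp_force: 44.7
```

```bash
python3 st.py
```

```text
8.3 [524.733 229.898 101.917] [ 3.14  -0.001  1.286] F [-0.546 -2.072  6.816] M [-0.258  0.044 -0.251] 0.45572763375191994 44.66773509979248 turned 0.9524851943624678
```

Call:
drive_tool(plan=[{"x": 0, "y": 0, "z": 0, "ax": 0, "ay": 0, "az": -0.2, "hand": 38}, {"x": 0, "y": 0, "z": 0, "ax": 0, "ay": 0, "az": -0.4, "hand": 38}, {"x": 0, "y": 0, "z": 0, "ax": 0, "ay": 0, "az": -0.5, "hand": 38}])

```text
clock: 8.6
eef_pos: [524.9, 230.0, 102.0]
tcp_rot: [3.14, -0.001, 1.338]
contact_force: [-0.6, -2.3, 7.3]
opening: 0.453
grasp_force: 44.9
```

```bash
python3 st.py
```

```text
8.6 [524.864 230.026 102.036] [ 3.14  -0.001  1.338] F [-0.598 -2.323  7.265] M [-0.124  0.104 -0.272] 0.453153854245562 44.93564486503601 turned 1.0048760708880904
```

Call:
drive_tool(plan=[{"x": 0, "y": 0, "z": 0, "ax": 0, "ay": 0, "az": -0.2, "hand": 38}, {"x": 0, "y": 0, "z": 0, "ax": 0, "ay": 0, "az": -0.4, "hand": 38}, {"x": 0, "y": 0, "z": 0, "ax": 0, "ay": 0, "az": -0.5, "hand": 38}])

```text
clock: 8.9
eef_pos: [525.1, 230.3, 102.3]
tcp_rot: [3.139, -0.002, 1.391]
contact_force: [-0.6, -0.4, 8.5]
opening: 0.455
grasp_force: 45.2
```

```bash
python3 st.py
```

```text
8.9 [525.134 230.266 102.292] [ 3.139 -0.002  1.391] F [-0.609 -0.441  8.487] M [-0.071  0.05  -0.224] 0.4553248597287058 45.15031635761261 turned 1.0572152896348888
```

Call:
drive_tool(plan=[{"x": 0, "y": 0, "z": 0, "ax": 0, "ay": 0, "az": -0.2, "hand": 38}, {"x": 0, "y": 0, "z": 0, "ax": 0, "ay": 0, "az": -0.4, "hand": 38}, {"x": 0, "y": 0, "z": 0, "ax": 0, "ay": 0, "az": -0.5, "hand": 38}])

```text
clock: 9.2
eef_pos: [525.1, 230.5, 102.3]
tcp_rot: [3.139, -0.002, 1.443]
contact_force: [-1.6, 0.7, 8.6]
opening: 0.46
grasp_force: 45.2
```

```bash
python3 st.py
```

```text
9.2 [525.071 230.526 102.32 ] [ 3.139 -0.002  1.443] F [-1.567  0.708  8.583] M [ 0.238  0.206 -0.253] 0.46045624623146086 45.1860773563385 turned 1.10924917475768
```

Call:
drive_tool(plan=[{"x": 0, "y": 0, "z": 0, "ax": 0, "ay": 0, "az": -0.2, "hand": 38}, {"x": 0, "y": 0, "z": 0, "ax": 0, "ay": 0, "az": -0.4, "hand": 38}, {"x": 0, "y": 0, "z": 0, "ax": 0, "ay": 0, "az": -0.5, "hand": 38}])

```text
clock: 9.5
eef_pos: [524.7, 230.9, 102.3]
tcp_rot: [3.14, -0.002, 1.495]
contact_force: [-2.9, 2.8, 9.5]
opening: 0.453
grasp_force: 45.3
```

```bash
python3 st.py
```

```text
9.5 [524.681 230.879 102.289] [ 3.14  -0.002  1.495] F [-2.871  2.792  9.53 ] M [ 0.653  0.542 -0.324] 0.4527944242767488 45.29628932476044 turned 1.161436893347985
```

Call:
drive_tool(plan=[{"x": 0.01, "y": -0.005, "z": -0.005, "ax": 0, "ay": 0, "az": -0.2, "hand": 38}, {"x": 0.015, "y": -0.007, "z": -0.01, "ax": 0, "ay": 0, "az": -0.4, "hand": 38}, {"x": 0.015, "y": -0.007, "z": -0.01, "ax": 0, "ay": 0, "az": -0.5, "hand": 38}])

```text
clock: 9.8
eef_pos: [524.5, 231.2, 102.4]
tcp_rot: [3.14, -0.001, 1.547]
contact_force: [-0.0, 1.6, 7.0]
opening: 0.453
grasp_force: 44.9
```

```bash
python3 st.py
```

```text
9.8 [524.486 231.167 102.374] [ 3.14  -0.001  1.547] F [-0.012  1.601  7.009] M [ 0.167  0.124 -0.655] 0.45268362268677814 44.892146587371826 turned 1.2137007221465885
```

Call:
drive_tool(plan=[{"x": 0, "y": 0, "z": 0, "ax": 0, "ay": 0, "az": -0.1, "hand": 38}, {"x": 0, "y": 0, "z": 0, "ax": 0, "ay": 0, "az": -0.1, "hand": 38}])

```text
clock: 10.0
eef_pos: [524.5, 231.1, 102.4]
tcp_rot: [3.14, -0.002, 1.557]
contact_force: [-0.4, 0.5, 7.8]
opening: 0.45
grasp_force: 44.9
```

```bash
python3 st.py
```

```text
10.0 [524.522 231.146 102.381] [ 3.14  -0.002  1.557] F [-0.401  0.548  7.794] M [ 0.144  0.139 -0.761] 0.44956294852756673 44.92250919342041 turned 1.2234763712486192
```

The torque went from 0.3 to 0.76 N m without further free turn, so the lid is at its stop. I'll ease off slightly and lift slowly.

Call:
drive_tool(plan=[{"x": 0, "y": 0, "z": -0.02, "ax": 0, "ay": 0, "az": 0.2, "hand": 38}, {"x": 0, "y": 0, "z": -0.06, "ax": 0, "ay": 0, "az": 0.2, "hand": 38}, {"x": 0, "y": 0, "z": -0.1, "ax": 0, "ay": 0, "az": 0.2, "hand": 38}])

```text
clock: 10.3
eef_pos: [523.8, 230.7, 105.9]
tcp_rot: [3.141, -0.0, 1.538]
contact_force: [1.9, 2.9, -6.3]
opening: 0.455
grasp_force: 42.0
```

```bash
python3 st.py
```

```text
10.3 [523.761 230.7   105.867] [ 3.141 -0.     1.538] F [ 1.868  2.908 -6.297] M [ 0.536 -0.424 -0.098] 0.45514363739227803 41.95715367794037 turned 1.204241254872871
```

Call:
drive_tool(plan=[{"x": 0, "y": 0, "z": -0.05, "ax": 0, "ay": 0, "az": 0, "hand": 38}, {"x": 0, "y": 0, "z": -0.1, "ax": 0, "ay": 0, "az": 0, "hand": 38}, {"x": 0, "y": 0, "z": -0.15, "ax": 0, "ay": 0, "az": 0, "hand": 38}, {"x": 0, "y": 0, "z": -0.2, "ax": 0, "ay": 0, "az": 0, "hand": 38}])

```text
clock: 10.7
eef_pos: [523.4, 230.5, 116.3]
tcp_rot: [-3.141, 0.0, 1.538]
contact_force: [-0.3, 0.0, -1.9]
opening: 0.453
grasp_force: 42.8
```

```bash
python3 st.py
```

```text
10.7 [523.401 230.47  116.349] [-3.141  0.     1.538] F [-0.308  0.005 -1.889] M [ 0.021 -0.026  0.019] 0.45293646190280684 42.80539512634277 turned 1.2042681074393529
```

The lid is free; the wrist carries 1.9 N, which matches the lid's weight. I'll raise it and recompute the tray centre from two views.

Call:
drive_tool(plan=[{"x": 0, "y": 0, "z": -0.3, "ax": 0, "ay": 0, "az": 0, "hand": 38}, {"x": 0, "y": 0, "z": -0.7, "ax": 0, "ay": 0, "az": 0, "hand": 38}, {"x": 0, "y": 0, "z": -1.1, "ax": 0, "ay": 0, "az": 0, "hand": 38}, {"x": 0, "y": 0, "z": -1.4, "ax": 0, "ay": 0, "az": 0, "hand": 38}, {"x": 0, "y": 0, "z": -1.4, "ax": 0, "ay": 0, "az": 0, "hand": 38}])

```text
clock: 11.2
eef_pos: [524.8, 231.1, 188.3]
tcp_rot: [3.138, -0.002, 1.538]
contact_force: [0.7, -0.3, -1.5]
opening: 0.454
grasp_force: 42.8
```

```bash
python3 st.py; python3 - <<'E'
from h import *
from rig import imaging
T=imaging.camera_info("top");S=imaging.camera_info("scene")
s=cv2.imread("pics/scene0.png");g=cv2.cvtColor(s,cv2.COLOR_BGR2GRAY);print(g[240,200:300:6])
_,m=cv2.threshold(g[205:275,205:295],0,255,cv2.THRESH_OTSU);M=np.zeros_like(g);M[205:275,205:295]=m
t=cv2.imread("pics/top0.png");gt=cv2.cvtColor(t,cv2.COLOR_BGR2GRAY)
cor={}
for n,c,mk,b in(("S",S,M>0,(205,205,295,275)),("T",T,gt>155,(360,170,430,240))):
    k=cv2.convexHull(blobs(mk,b)[0]);e=3.
    q=cv2.approxPolyDP(k,e,True)[:,0]
    while len(q)>4:e+=.5;q=cv2.approxPolyDP(k,e,True)[:,0]
    q=q.astype(float);w=np.array([plane(c,p,14)[:2] for p in q]);i=np.argsort(np.arctan2(*(w-w.mean(0)).T));cor[n]=q[i];print(n,w[i].round(1).tolist(),w.mean(0))
# diagonals' crossing: floor centre in each view
X=[tri([(S,a),(T,b)]) for a,b in zip(cor["S"],cor["T"])];print([x[0].round(1).tolist()+x[1] for x in X],np.mean([x[0] for x in X],0))
E
```

```text
11.2 [524.797 231.072 188.348] [ 3.138 -0.002  1.538] F [ 0.652 -0.34  -1.547] M [-0.007 -0.033 -0.011] 0.45372957033421873 42.81273901462555 turned 1.2041289458774145
[154 154 156 203 219 222 222 220 221 221 221 220 221 216 155 154 154]
S [[438.4, -230.4], [438.7, -59.9], [605.8, -56.5], [604.9, -219.0]] [ 521.95240496 -141.44906369]
T [[427.9, -226.0], [429.9, -52.7], [606.6, -55.5], [605.0, -226.4]] [ 517.36753794 -140.16405786]
[[427.7, -228.6, 3.8, 0.14094598452688586, 0.14094598452694584], [429.1, -55.1, 4.2, 1.460539677379917, 1.4605396773798687], [606.3, -56.0, 14.3, 0.6452036216789702, 0.6452036216789959], [605.9, -222.5, 17.2, 3.3434366615983047, 3.343436661598408]] [ 517.25685007 -140.56202574    9.86482047]
```

Call:
drive_tool(plan=[{"x": -0.4, "y": 0.01, "z": 0, "ax": 0, "ay": 0, "az": 0, "hand": 38}, {"x": -1.0, "y": 0.02, "z": 0, "ax": 0, "ay": 0, "az": 0, "hand": 38}, {"x": -1.6, "y": 0.03, "z": 0, "ax": 0, "ay": 0, "az": 0, "hand": 38}, {"x": -2.2, "y": 0.04, "z": 0, "ax": 0, "ay": 0, "az": 0, "hand": 38}, {"x": -2.8, "y": 0.05, "z": 0, "ax": 0, "ay": 0, "az": 0, "hand": 38}, {"x": -3.4, "y": 0.06, "z": 0, "ax": 0, "ay": 0, "az": 0, "hand": 38}, {"x": -4.0, "y": 0.06, "z": 0, "ax": 0, "ay": 0, "az": 0, "hand": 38}, {"x": -4.5, "y": 0.06, "z": 0, "ax": 0, "ay": 0, "az": 0, "hand": 38}])

```text
clock: 12.0
eef_pos: [518.4, 4.1, 185.2]
tcp_rot: [-3.14, 0.0, 1.537]
contact_force: [0.7, -0.1, -1.8]
opening: 0.45
grasp_force: 42.8
```

Call:
drive_tool(plan=[{"x": -0.6, "y": 0.01, "z": 0, "ax": 0, "ay": 0, "az": 0, "hand": 38}, {"x": -1.2, "y": 0.02, "z": 0, "ax": 0, "ay": 0, "az": 0, "hand": 38}, {"x": -1.8, "y": 0.03, "z": 0, "ax": 0, "ay": 0, "az": 0, "hand": 38}, {"x": -2.4, "y": 0.04, "z": 0, "ax": 0, "ay": 0, "az": 0, "hand": 38}, {"x": -2.8, "y": 0.04, "z": 0, "ax": 0, "ay": 0, "az": 0, "hand": 38}, {"x": -2.94, "y": 0.04, "z": 0, "ax": 0, "ay": 0, "az": 0, "hand": 38}, {"x": -2.94, "y": 0.04, "z": 0, "ax": 0, "ay": 0, "az": 0, "hand": 38}, {"x": -2.94, "y": 0.04, "z": 0, "ax": 0, "ay": 0, "az": 0, "hand": 38}])

```text
clock: 12.8
eef_pos: [516.0, -140.7, 185.6]
tcp_rot: [-3.141, -0.001, 1.538]
contact_force: [0.2, 0.5, -2.1]
opening: 0.455
grasp_force: 42.8
```

```bash
python3 st.py;  python3 - <<'E'
from h import *
from rig import imaging,monitor
s=monitor.sense();print(tofrom(s,[517.5,-140.8,70],E2R([np.pi,0,s["tcp_rot"][2]])))
im=imaging.grab_frame("scene")[:,:,::-1];cv2.imwrite("pics/s2.png",cv2.resize(im[130:330,120:400],None,fx=2.5,fy=2.5))
E
```

```text
12.8 [ 515.994 -140.691  185.643] [-3.141 -0.001  1.538] F [ 0.203  0.487 -2.053] M [ 0.061 -0.033 -0.018] 0.45497464276847505 42.81129062175751 turned 1.203998194957463
(array([-0.00235573,  0.0320392 ,  2.31282808]), array([-7.65465170e-03, -4.82705723e-03,  1.93466840e-06]))
```

View pics/s2.png

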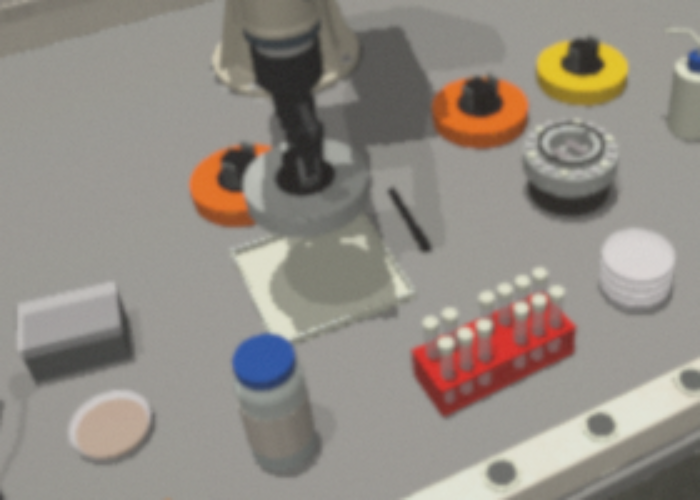

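The scene crop shows the lid held level above the tray, with its shadow inside the tray, the rotor open, and the marker and bystanders undisturbed. Now I lower it.

Call:
drive_tool(plan=[{"x": 0, "y": 0.03, "z": 0.3, "ax": 0, "ay": 0, "az": 0, "hand": 38}, {"x": 0, "y": 0.03, "z": 0.8, "ax": 0, "ay": 0, "az": 0, "hand": 38}, {"x": 0, "y": 0.03, "z": 1.3, "ax": 0, "ay": 0, "az": 0, "hand": 38}, {"x": 0, "y": 0.03, "z": 1.8, "ax": 0, "ay": 0, "az": 0, "hand": 38}, {"x": 0, "y": 0.03, "z": 2.1, "ax": 0, "ay": 0, "az": 0, "hand": 38}, {"x": 0, "y": 0.03, "z": 2.3, "ax": 0, "ay": 0, "az": 0, "hand": 38}, {"x": 0, "y": 0.03, "z": 2.4, "ax": 0, "ay": 0, "az": 0, "hand": 38}, {"x": 0, "y": 0.03, "z": 2.4, "ax": 0, "ay": 0, "az": 0, "hand": 38}])

```text
clock: 13.65
eef_pos: [517.8, -141.0, 65.9]
tcp_rot: [-3.141, -0.0, 1.538]
contact_force: [0.6, -0.6, -1.1]
opening: 0.454
grasp_force: 42.8
```

Call:
drive_tool(plan=[{"x": 0, "y": 0, "z": 0.05, "ax": 0, "ay": 0, "az": 0, "hand": 38}, {"x": 0, "y": 0, "z": 0.1, "ax": 0, "ay": 0, "az": 0, "hand": 38}, {"x": 0, "y": 0, "z": 0.15, "ax": 0, "ay": 0, "az": 0, "hand": 38}, {"x": 0, "y": 0, "z": 0.18, "ax": 0, "ay": 0, "az": 0, "hand": 38}, {"x": 0, "y": 0, "z": 0.2, "ax": 0, "ay": 0, "az": 0, "hand": 38}, {"x": 0, "y": 0, "z": 0.2, "ax": 0, "ay": 0, "az": 0, "hand": 38}])

```text
clock: 14.25
eef_pos: [517.8, -141.4, 56.0]
tcp_rot: [-3.141, -0.0, 1.538]
contact_force: [-0.3, 0.5, -1.7]
opening: 0.452
grasp_force: 42.8
```

```bash
python3 st.py
```

```text
14.25 [ 517.754 -141.422   56.023] [-3.141 -0.     1.538] F [-0.276  0.536 -1.681] M [ 0.016 -0.017  0.02 ] 0.45172457608134164 42.8137332201004 turned 1.2040268276451016
```

Expected touchdown is near TCP z 48, so I'll go down slowly.

Call:
drive_tool(plan=[{"x": 0, "y": 0, "z": 0.02, "ax": 0, "ay": 0, "az": 0, "hand": 38}, {"x": 0, "y": 0, "z": 0.04, "ax": 0, "ay": 0, "az": 0, "hand": 38}, {"x": 0, "y": 0, "z": 0.06, "ax": 0, "ay": 0, "az": 0, "hand": 38}, {"x": 0, "y": 0, "z": 0.08, "ax": 0, "ay": 0, "az": 0, "hand": 38}, {"x": 0, "y": 0, "z": 0.1, "ax": 0, "ay": 0, "az": 0, "hand": 38}, {"x": 0, "y": 0, "z": 0.12, "ax": 0, "ay": 0, "az": 0, "hand": 38}, {"x": 0, "y": 0, "z": 0.12, "ax": 0, "ay": 0, "az": 0, "hand": 38}])

```text
clock: 14.95
eef_pos: [517.7, -141.4, 49.9]
tcp_rot: [-3.141, -0.0, 1.538]
contact_force: [-0.2, 0.2, -1.6]
opening: 0.452
grasp_force: 42.8
```

```bash
python3 st.py
```

```text
14.95 [ 517.694 -141.355   49.916] [-3.141 -0.     1.538] F [-0.213  0.22  -1.642] M [0.031 0.037 0.018] 0.4518769520391264 42.81364917755127 turned 1.204128453068086
```

Call:
drive_tool(plan=[{"x": 0, "y": 0, "z": 0.01, "ax": 0, "ay": 0, "az": 0, "hand": 38}, {"x": 0, "y": 0, "z": 0.02, "ax": 0, "ay": 0, "az": 0, "hand": 38}, {"x": 0, "y": 0, "z": 0.02, "ax": 0, "ay": 0, "az": 0, "hand": 38}])

```text
clock: 15.25
eef_pos: [517.8, -141.4, 49.1]
tcp_rot: [-3.142, 0.0, 1.538]
contact_force: [0.9, 0.2, -2.2]
opening: 0.453
grasp_force: 42.8
```

```bash
python3 st.py
```

```text
15.25 [ 517.772 -141.399   49.064] [-3.142  0.     1.538] F [ 0.896  0.193 -2.192] M [-0.038 -0.085 -0.027] 0.45278784558937085 42.81367063522339 turned 1.2041018193715924
```

Call:
drive_tool(plan=[{"x": 0, "y": 0, "z": 0.01, "ax": 0, "ay": 0, "az": 0, "hand": 38}, {"x": 0, "y": 0, "z": 0.02, "ax": 0, "ay": 0, "az": 0, "hand": 38}, {"x": 0, "y": 0, "z": 0.02, "ax": 0, "ay": 0, "az": 0, "hand": 38}])

```text
clock: 15.55
eef_pos: [517.8, -141.4, 48.1]
tcp_rot: [-3.142, -0.0, 1.538]
contact_force: [0.1, 0.6, -2.2]
opening: 0.455
grasp_force: 42.8
```

```bash
python3 st.py
```

```text
15.55 [ 517.757 -141.399   48.057] [-3.142 -0.     1.538] F [ 0.109  0.562 -2.203] M [-0.037 -0.001 -0.019] 0.4552722252626252 42.82011866569519 turned 1.2040572260063906
```

Call:
drive_tool(plan=[{"x": 0, "y": 0, "z": 0.01, "ax": 0, "ay": 0, "az": 0, "hand": 38}, {"x": 0, "y": 0, "z": 0.01, "ax": 0, "ay": 0, "az": 0, "hand": 38}])

```text
clock: 15.75
eef_pos: [517.8, -141.5, 47.7]
tcp_rot: [-3.142, 0.0, 1.538]
contact_force: [-1.3, -0.8, -0.5]
opening: 0.455
grasp_force: 43.2
```

```bash
python3 st.py
```

```text
15.75 [ 517.785 -141.453   47.67 ] [-3.142  0.     1.538] F [-1.302 -0.81  -0.454] M [-0.044  0.053  0.019] 0.454949838941412 43.22828829288483 turned 1.204066561003763
```

Touchdown: the weight has come off at z 47.7. I'll press 0.5 mm more, then open slowly, lowering to follow the pads as they swing back.

Call:
drive_tool(plan=[{"x": 0, "y": 0, "z": 0.01, "ax": 0, "ay": 0, "az": 0, "hand": 38}, {"x": 0, "y": 0, "z": 0.015, "ax": 0, "ay": 0, "az": 0, "hand": 40}, {"x": 0, "y": 0, "z": 0.025, "ax": 0, "ay": 0, "az": 0, "hand": 43}, {"x": 0, "y": 0, "z": 0.035, "ax": 0, "ay": 0, "az": 0, "hand": 46}, {"x": 0, "y": 0, "z": 0.045, "ax": 0, "ay": 0, "az": 0, "hand": 49}, {"x": 0, "y": 0, "z": 0.055, "ax": 0, "ay": 0, "az": 0, "hand": 53}, {"x": 0, "y": 0, "z": 0.055, "ax": 0, "ay": 0, "az": 0, "hand": 60}, {"x": 0, "y": 0, "z": 0.055, "ax": 0, "ay": 0, "az": 0, "hand": 68}], grip_force=20)

```text
clock: 16.55
eef_pos: [517.9, -141.4, 44.9]
tcp_rot: [3.141, 0.0, 1.538]
contact_force: [0.9, 0.6, 0.3]
opening: 0.801
grasp_force: 0.0
```

```bash
python3 st.py
```

```text
16.55 [ 517.891 -141.391   44.899] [3.141 0.    1.538] F [0.943 0.646 0.257] M [-0.047  0.018 -0.014] 0.8006550979521266 0.0 turned 1.204139651264045
```

Call:
drive_tool(plan=[{"x": 0, "y": 0, "z": 0, "ax": 0, "ay": 0, "az": 0, "hand": 78}, {"x": 0, "y": 0, "z": 0, "ax": 0, "ay": 0, "az": 0, "hand": 80}, {"x": 0, "y": 0, "z": 0, "ax": 0, "ay": 0, "az": 0, "hand": 80}])

```text
clock: 16.85
eef_pos: [517.9, -141.4, 44.9]
tcp_rot: [3.141, 0.0, 1.538]
contact_force: [-0.2, 0.7, -0.3]
opening: 0.935
grasp_force: 0.0
```

```bash
python3 st.py
```

```text
16.85 [ 517.86  -141.423   44.942] [3.141 0.    1.538] F [-0.23   0.671 -0.34 ] M [-0.052 -0.044 -0.025] 0.935411668374979 0.0 turned 1.2040593443119874
```

Released. I'll retreat straight up, slowly at first, then check the lid's pose numerically.

Call:
drive_tool(plan=[{"x": 0, "y": 0, "z": -0.2, "ax": 0, "ay": 0, "az": 0, "hand": 85}, {"x": 0, "y": 0, "z": -0.6, "ax": 0, "ay": 0, "az": 0, "hand": 85}, {"x": 0, "y": 0, "z": -1.1, "ax": 0, "ay": 0, "az": 0, "hand": 85}, {"x": 0, "y": 0, "z": -1.7, "ax": 0, "ay": 0, "az": 0, "hand": 85}, {"x": 0, "y": 0, "z": -2.4, "ax": 0, "ay": 0, "az": 0, "hand": 85}, {"x": 0, "y": 0, "z": -3.1, "ax": 0, "ay": 0, "az": 0, "hand": 85}, {"x": 0, "y": 0, "z": -3.8, "ax": 0, "ay": 0, "az": 0, "hand": 85}, {"x": 0, "y": 0, "z": -4, "ax": 0, "ay": 0, "az": 0, "hand": 85}])

```text
clock: 17.65
eef_pos: [519.5, -141.8, 249.6]
tcp_rot: [3.135, 0.001, 1.538]
contact_force: [0.3, 0.2, -0.0]
opening: 0.997
grasp_force: 0.0
```

```bash
python3 st.py; python3 look.py w9; python3 - <<'E'
from h import *
import pickle
from rig import imaging
s,c=pickle.load(open("w9.pkl","rb"));im=cv2.imread("pics/w9.png")
p=lambda X:cv2.projectPoints(np.array(X,float),cv2.Rodrigues(c["R"])[0],c["t"],c["mtx"],np.array(c["dist"]))[0][0,0]
u,v=p([517.5,-141,35]);print("expect disc at",u,v)
k=[b for b in blobs(im.max(2)<75,(int(u)-60,int(v)-60,int(u)+60,int(v)+60))][0];e=cv2.fitEllipse(cv2.convexHull(k));print("disc",e,plane(c,e[0],35))
# grey tab tops: bright bits inside the disc
m=np.zeros(im.shape[:2],np.uint8);cv2.fillConvexPoly(m,cv2.convexHull(k),1)
for b in blobs(((im.max(2)>75)&(m>0)).astype(np.uint8),(0,0,640,400),8)[:4]:
    r=cv2.minAreaRect(b);print("tab?",r,plane(c,r[0],73))
S=imaging.camera_info("scene");a=cv2.imread("pics/scene0.png").astype(int);b=imaging.grab_frame("scene")[:,:,::-1].astype(int)
for n,(x0,y0,x1,y1) in dict(marker=(270,200,295,235),rack=(283,238,352,295),dishes=(358,220,392,252),wash=(386,142,410,187),bottle=(212,262,246,318),dish=(145,285,183,315),tip=(125,242,172,280)).items():
    print(n,abs(a-b)[y0:y1,x0:x1].mean().round(1))
E
```

```text
17.65 [ 519.502 -141.834  249.568] [3.135 0.001 1.538] F [ 0.332  0.153 -0.018] M [-0.047 -0.01   0.002] 0.9968346242548651 0.0 turned 1.2041296897148448
17.65 [ 519.50173493 -141.83395437  249.56750417] [3.13538109e+00 1.46573648e-03 1.53772969e+00] [-2.69327610e-01  1.96976260e-01  1.80292669e+00  3.19133205e-05
  1.13530761e+00 -2.36278895e-01] [ 0.3318427   0.15263208 -0.01803101] [-0.04682046 -0.00979757  0.00194476]
expect disc at 319.34187026238664 167.911628922752
disc ((318.8204345703125, 168.1025848388672), (60.5937614440918, 61.60401916503906), 83.65090942382812) [ 516.89774604 -141.20077159   35.        ]
tab? ((294.5, 184.0), (3.0, 4.0), 0.0) [ 491.49389502 -149.44241459   73.        ]
marker 14.3
rack 1.8
dishes 2.5
wash 6.7
bottle 1.9
dish 2.3
tip 2.0
```

```bash
python3 - <<'E'
from h import *
from rig import imaging,r
T=imaging.camera_info("wrist");c=imaging.camera_info("scene")
for n,im in(("before",cv2.imread("pics/scene0.png")),("now",imaging.grab_frame("scene")[:,:,::-1])):
    for b in blobs(im.max(2)<60,(270,200,297,235),8)[:1]:print(n,cv2.minAreaRect(b),plane(c,cv2.minAreaRect(b)[0],8))
    h=cv2.inRange(cv2.cvtColor(np.ascontiguousarray(im),cv2.COLOR_BGR2HSV),(100,100,60),(130,255,255))
    for b in blobs(h,(386,140,412,190),3)[:1]:print(n,"wash cap",cv2.minAreaRect(b))
E
```

```text
before wash cap ((400.0, 153.5), (7.0, 8.0), 90.0)
now ((283.5735168457031, 217.9558868408203), (25.55328941345215, 2.057982921600342), 59.03623962402344) [482.05407397   0.68482307   8.        ]
now wash cap ((400.0, 154.0), (6.0, 8.0), 90.0)
```

The marker and wash bottle are where they were; the pixel differences came from shadows.

```bash
python3 -c "
from rig import r
print(r.sign_off())"
```

```text
the job is handed in; nothing more can be done
None
```

The lid came free at its stop after about 1.2 rad; it now sits flat and right way up in the centre of the white tray, the gripper is clear, and the job is handed in at about 18 s.

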